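# Take a lens from its post holder and hold it level for cleaning

### The job

The lens in the square mount needs the dust blown off it. Swing the cam lever of its post holder fully open, draw the post with the lens straight up out of the holder, bring it over the foam mat and turn it so that the lens lies level (either face up), at least 15 cm above the mat, and finish the program while still holding it still there. Do not touch the glass, leave the round mirror locked in its holder, and leave the other things as they are.

Things in the scene. Friction and masses are not known exactly. Their poses are not given: they have to be found in the camera images.
- lens_holder: dark post holder of the lens, fixed on the breadboard; origin: centre of its underside, z up. Base 50 x 62 x 8 mm; barrel 26 mm in diameter about z, top at 50 mm; bore 14.6 mm wide, floor at 12 mm. Its cam lever is on the -x side, which looks to the robot's left, on a housing 24 mm wide reaching to x = -28, z = 51 mm. The mirror's equal holder is 135 to 160 mm away
- lens_lever (a joint): angle of the lens holder's cam lever about its vertical pivot: 0 closed (starts at up to 0.2), 1.57 fully open (stop), counter-clockwise from above. At 0 the 50 mm arm points along the holder's +y (away from the robot), fully open along its -x (to the robot's left). The cam sits in a groove of the post and blocks it until about 1.25. Light friction (1 N at the pin), no spring
- lens_lever_hinge (a point): the lever's vertical pivot, at the height of lens_lever_pin: in the holder's frame x = -15, y = 0, z = 72 mm
- lens_lever_pin (a point): point on the upright black thumb pin at the end of the lens holder's lever, 50 mm from the pivot, 72 mm above the holder's underside; the pin is 9 mm in diameter and runs from 14 mm below this point (where the arm is) to 12 mm above it
- lens_post: the lens on its post, one loose piece of about 0.12 kg. Origin: centre of the post's foot; z up along the post, x along the optical axis. Steel post 12.7 mm in diameter, 74 mm long, 38 mm of it in the bore, free to turn. On top a black square plate 40 mm wide (y), 40 mm high (73 to 113 mm above the foot) and 13 mm thick (x), with flat side edges to be gripped
- lens_center (a point): centre of the lens and of the square plate, 93 mm above the foot of lens_post; the plate's flat edges are 20 mm away along its y and z. The 25 mm lens is recessed 4 mm from either face of the plate. At the start the optical axis lies level, roughly along the breadboard's length
- lens_glass: the glass of the lens (not to be touched), 25 mm in diameter, in the middle of the square plate; origin at its centre, axes as lens_post
- mirror_holder: post holder of the mirror, the same as lens_holder, to be left alone
- mirror_lever (a joint): angle of the mirror holder's cam lever, like lens_lever; to be left closed
- mirror_post: the mirror on its post, to be left alone: a round black mount 38 mm in diameter and 15 mm thick (x) whose centre is 91.5 mm above the post's foot (the origin), on an equal post; top 114 mm above the foot
- breadboard: aluminium breadboard with a grid of holes, 120 (x) x 300 (y) x 12 mm, fixed, on which the two holders stand; origin: centre of its underside
- foam_mat: dark grey foam mat lying fixed on the worktop, 130 (x) x 190 (y) x 8 mm; origin: centre of its underside, z up
- blower: bystander: rubber air blower standing on a rear corner of the mat, 49 mm in diameter, 95 mm high; origin: centre of its underside
- lens_tube: bystander: black lens tube standing on the breadboard between the holders, 31 mm in diameter, 30 mm high; origin: centre of its underside
- hex_key: bystander: black hex key lying on the breadboard, 24 x 72 x 4 mm; origin: centre of its underside
- microscope: obstacle: heavy stereo microscope that always stands in the same place behind the work; origin under its middle on the worktop. Base from x = -105 mm (towards the robot), 150 mm wide, 35 mm high; the head, 90 mm in diameter about the point x = -30, y = 45 mm of its frame, hangs 155 to 420 mm above the worktop: keep the wrist clear of it

How it is judged:
On the way, in this order (a step that is already met when the one before it is completed fails the run):
1. the lens holder's cam lever is swung fully open (value of joint lens_lever above 1.35 rad and z of lens_post in the frame of lens_holder below 0.03 m), for 0.1 s.
2. the post is drawn up out of its holder, its foot above the barrel, held by the fingers (z of lens_post in the frame of lens_holder above 0.055 m and contact force between the fingers and lens_post above 1 N), for 0.1 s.
At the end, for the whole second after the job is handed in: The fingers hold the lens by its mount or post with the centre of the lens over the mat (within its outline) and 15 cm or more above the mat's top (13.5 cm is still accepted), the optical axis within 17 degrees of vertical, at rest, carried by nothing else; the mirror is still locked in its holder (z of lens_center in the frame of foam_mat above 0.143 m and x of lens_center in the frame of foam_mat between -0.065 and 0.065 m and y of lens_center in the frame of foam_mat between -0.095 and 0.095 m and (angle between lens_post's own x axis and vertical below 0.3 rad or angle between lens_post's own x axis and vertical above 2.84 rad) and contact force between the fingers and lens_post above 1 N and contact force between lens_post and foam_mat below 0.1 N and contact force between lens_post and lens_holder below 0.1 N and contact force between lens_post and blower below 0.1 N and linear speed of lens_post below 0.03 m/s and angular speed of lens_post below 0.3 rad/s and z of mirror_post in the frame of mirror_holder below 0.025 m and value of joint mirror_lever below 0.4 rad); the arm keeps its last pose, push and grip.
It fails at once if the fingers touch the glass (contact force between the fingers and lens_glass above 0.5 N).
It fails at once if the mirror is shifted or its lever opened (distance of mirror_post from where it was at the start of the episode above 0.012 m or angle between mirror_post's own z axis and vertical above 0.2 rad or value of joint mirror_lever above 0.4 rad).
It fails at once if a bystander is disturbed (distance of any of lens_tube, hex_key, blower from where it was at the start of the episode above 0.03 m).
It also fails if it takes over 54 s, if anything falls off the work surface, if the arm or the gripper's body presses on something with over 40 N, if the wrist force passes 120 N, or if a joint passes its speed limit or range.

### The arm

A 6-joint arm with a two-finger parallel gripper is mounted at the origin on a cart in front of the work surface, level with it; the furniture and walls round the work are solid. World frame = base frame: x ahead of the robot, y to its left, z up, the work surface at z = 0. Lengths are in m, angles in rad, forces in N, time in s.
With the tool pointing down it reaches from about 0.35 to 0.725 m from the base axis. Payload 4.3 kg.
Tool frame: the origin (TCP) lies midway between the tips of the shut fingers; the grasp point (between the pads) lies manip.grasp_offset behind it (manip.grasp_offset is the distance from the TCP to the grasp point, in m); z points along the fingers, y is the line along which they close (so a half turn about z gives the same grasp; the last joint's range is limited). The gripper opens to 85 mm and grips with 20 to 120 N. Pads are 22 mm wide; open, the fingers measure 114 mm over their backs; the gripper's body (76 mm by 85 mm) begins 54 mm behind the grasp point. The pads swing forward as they close: fully open they stand 13 mm farther back than shut.
Start: joints at [1.098, 0.377, 0.081, 1.274, 0, 1.46], TCP at [0.204, 0.538, 0.192] pointing down, gripper open.
Joint ranges: [-2.72, 2.72], [-0.84, 1.66], [-1.02, 1.22], [-1.77, 2.12], [-1.37, 1.28], [-3.14, 3.14]. Speed limits (rad/s): [2.57, 2.57, 3.14, 3.14, 3.14, 3.14].

### API

Orientations are given as a unit quaternion [w, x, y, z].
In Python, from bench import manip, viewer gives the robot as it stands. The module is installed in compiled form; this text tells all that it offers.
- The arm moves only by the tool play_rows, never from a script. Its argument "rows" is a list of rows, each a list of 2 entries, a list of its own where there are three numbers: the shift along the world's x, y, z in mm, then the turn, a rotation vector about the world's x, y, z in degrees. In form: [[[tx, ty, tz], [wx, wy, wz]], ...]. A call has 1 to 5 rows; each row is the pose to reach, as a shift and turn from the pose commanded when the call began; what a row does not reach only later rows make up. A row lasts 1/8 s, in which the tool goes at most 62.5 mm and 10.7 degrees, less where a joint would pass 70% of its speed; a pose out of reach is approached as far as the arm can. A call with a gripper value outside its range is refused whole. "claw" is the closure, from 0 (fully open) to 1 (shut), set as the call begins (left out, the last holds). The fingers move at their own pace and stop on an object; "grip_force" is the grip in N (left out, the last holds). Time passes only in rows, so rows that repeat a pose let the fingers close. It gives the time, the measured TCP pose, the force, the opening and the grip force at its end, in the units of the state.
- manip.read_state(): the state, without advancing time (a new reading comes with each control period).
- viewer.get_image(name): name is "scene" or "side" or "wrist"; returns a dict with "image" (400x640x3 uint8, red, green, blue), "depth" (400x640 float32, m along the optical axis (not along the pixel's ray), 0 where there is no reading), "K" (3x3 intrinsics, pixels), "pose" (4x4, takes a point from camera to world coordinates). Camera axes: x right, y down, z forward; pixel columns grow to the right and rows downward; lengths in m; the calibration is good to about 2 mm. A picture is of the moment at which its call begins.
- manip.close_job(): hands the job in; it is judged then, once.
The state is a dict: "t": time; "joints": joint angles; "qd": joint speeds; "joint_efforts": joint torques, N m; "tcp_pos": TCP position; "orientation": TCP orientation; "wrist_force": force on the tool from outside, world axes, zero at the start; "torque": the same for the moment, N m; "opening": opening from 0.0 (shut) to 1.0 (fully open); "gripper_force": force on a finger pad.
Only numpy, scipy, OpenCV 4.12 (cv2) and the standard library are available. Lean on these libraries where they do the work, as an engineer would, in place of code of your own. Each camera call takes 0.05 s, during which the arm holds its last target. There are 200 camera calls.

## Working session

There is one attempt and no reset: what is moved stays moved. The work goes in short steps, Python scripts to look and compute and a tool call to move; the robot and the scene stay as the last step left them, time stands still between calls to the robot, and variables do not carry over. Pictures are saved under pics/ and viewed, at most 10 in all, crops included, and the job is handed in when it is done.

Besides the shell and the picture viewer there is one more tool, called by a JSON object that holds its "op" and its "data". play_rows: Moves the arm, as the interface text tells. Its arguments: {"type":"object","properties":{"rows":{"type":"array"},"claw":{"type":"number"},"grip_force":{"type":"number"}},"required":["rows"]}

```bash
mkdir -p pics
python3 - <<'E'
from bench import manip, viewer
import cv2,numpy as np
s=manip.read_state();print(s,manip.grasp_offset)
for n in("scene","side","wrist"):
    d=viewer.get_image(n);cv2.imwrite(f"pics/{n}0.png",d["image"][:,:,::-1]);np.savez(f"{n}0.npz",**d);print(n,d["K"].round(1).tolist(),d["pose"].round(3).tolist())
E
```

```text
{'t': 0.0, 'joints': array([1.09771392e+00, 3.78061976e-01, 7.96489533e-02, 1.27439452e+00,
       1.49149319e-05, 1.46046230e+00]), 'qd': array([ 3.00704910e-05,  9.06386792e-04,  6.36865440e-05, -1.78719705e-03,
       -1.04707509e-03,  8.08725801e-04]), 'joint_efforts': array([ 2.87067218e-03, -4.63601017e+01,  2.69878954e+01,  2.05256831e-02,
        1.53713913e-04,  1.12422131e-05]), 'tcp_pos': array([0.20371328, 0.53693357, 0.1911705 ]), 'orientation': array([-2.96343608e-04,  1.80381310e-01,  9.83596244e-01, -9.60979412e-04]), 'wrist_force': array([-0.91406296,  0.32544501, -0.22742172]), 'torque': array([ 0.06699411, -0.00352404,  0.00433821]), 'gripper_force': 0.0, 'opening': 0.9940171604822995} 0.0187
scene [[504.0, 0.0, 319.1], [0.0, 504.0, 189.1], [0.0, 0.0, 1.0]] [[-0.693, -0.439, 0.571, -0.196], [-0.721, 0.431, -0.543, 0.817], [-0.008, -0.788, -0.616, 0.931], [0.0, 0.0, 0.0, 1.0]]
side [[459.6, 0.0, 326.8], [0.0, 459.6, 204.0], [0.0, 0.0, 1.0]] [[-0.978, -0.098, 0.186, 0.408], [-0.21, 0.408, -0.888, 0.95], [0.012, -0.908, -0.42, 0.498], [0.0, 0.0, 0.0, 1.0]]
wrist [[295.3, 0.0, 320.2], [0.0, 295.3, 201.3], [0.0, 0.0, 1.0]] [[0.354, 0.886, 0.298, 0.126], [0.935, -0.335, -0.115, 0.566], [-0.002, 0.32, -0.947, 0.372], [0.0, 0.0, 0.0, 1.0]]
```

View pics/scene0.png

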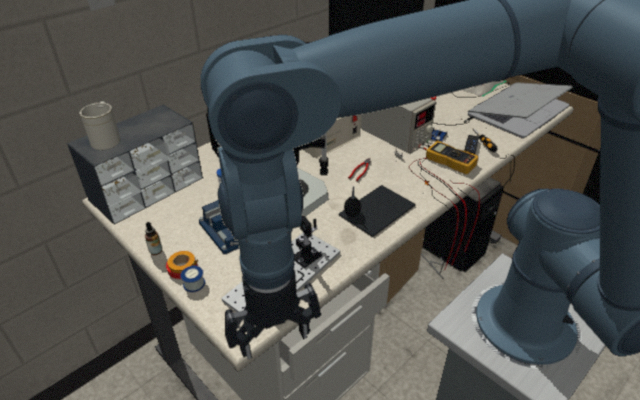

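View pics/side0.png

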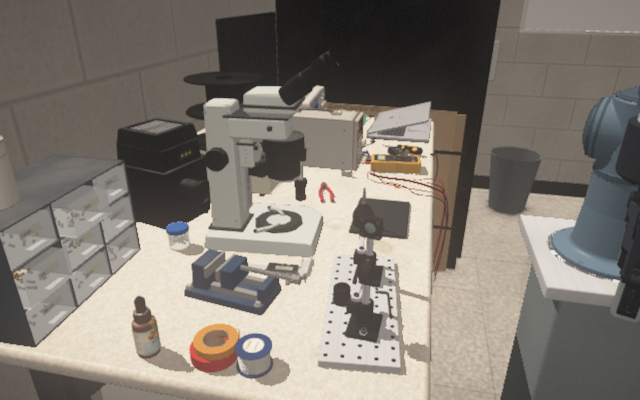

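Scene: the arm hides most of the breadboard; the mat is at (378,210) with the blower at (352,205). Side: breadboard at (362,310), holders at (365,320) and (370,270), mat at (380,217). I'll look closer.

Run:
```python
import cv2
a=cv2.imread("pics/side0.png")[175:375,290:440];b=cv2.imread("pics/wrist0.png")
cv2.imwrite("pics/c1.png",cv2.resize(a,None,fx=3,fy=3,interpolation=cv2.INTER_CUBIC))
```

```text
(no output)
```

View pics/c1.png

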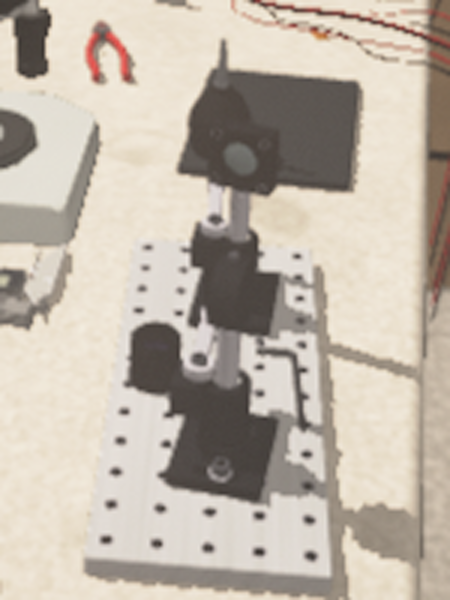

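View pics/wrist0.png

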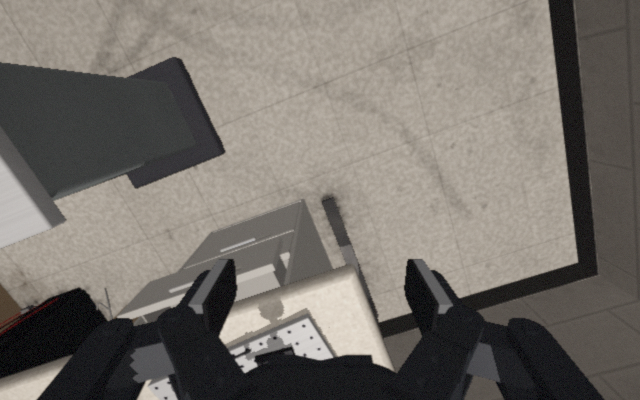

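The side crop shows the square lens plate at crop (240,158) (pixel 370,228) with its glass. Its post and holder are below, with a second holder nearer the camera. The blower is behind it at the mat corner. Depth will separate the pieces.

```bash
cat > h.py <<'E'
import numpy as np
def pts(d):
    K,P,z=d["K"],d["pose"],d["depth"]
    v,u=np.mgrid[:400,:640]
    c=np.stack([(u-K[0,2])/K[0,0]*z,(v-K[1,2])/K[1,1]*z,z,np.ones_like(z)],-1)
    return (c@P.T)[...,:3]
E
python3 - <<'E'
import numpy as np,h
for n in("side",):
    d=np.load(n+"0.npz");p=h.pts(d)
    for cx,cy in[(240,158),(215,110),(238,215),(232,265),(245,310),(210,245),(213,222),(222,400),(228,350),(200,365),(225,455),(155,350),(270,300),(200,310),(195,120),(240,240),(230,330)]:
        u,v=290+cx//3,175+cy//3;print((cx,cy),(u,v),d["image"][v,u],(p[v,u]*1000).round())
    # height map top view listing of dark/any points above board
    q=p.reshape(-1,3);ok=(d["depth"].ravel()>0)&(q[:,0]>.3)&(q[:,0]<.62)&(q[:,1]>-.2)&(q[:,1]<.75)&(q[:,2]>.09)&(q[:,2]<.145)
    q=q[ok]
    H,_,_=np.histogram2d(q[:,1],q[:,0],bins=[np.arange(-.2,.76,.02),np.arange(.3,.63,.02)])
    for i,r in enumerate(H[::-1]):
        if r.sum(): print(round(.75-.02*i-.0,2),r.astype(int))
E
```

```text
(240, 158) (370, 227) [110 109 104] [481. 220. 117.]
(215, 110) (361, 211) [85 77 71] [523.  25.  52.]
(238, 215) (369, 246) [134 127 125] [480. 226.  81.]
(232, 265) (367, 263) [81 74 70] [467. 369. 134.]
(245, 310) (371, 278) [74 68 63] [460. 364. 106.]
(210, 245) (360, 256) [81 73 69] [495. 231.  61.]
(213, 222) (361, 249) [126 119 117] [494. 224.  72.]
(222, 400) (364, 308) [74 68 64] [467. 376.  57.]
(228, 350) (366, 291) [138 131 129] [466. 370.  85.]
(200, 365) (356, 296) [115 109 107] [481. 369.  72.]
(225, 455) (365, 326) [74 68 64] [464. 377.  25.]
(155, 350) (341, 291) [79 71 69] [513. 318.  42.]
(270, 300) (380, 275) [75 69 64] [457. 224.  21.]
(200, 310) (356, 278) [105  97  96] [490. 314.  68.]
(195, 120) (355, 215) [83 75 68] [536.  26.  41.]
(240, 240) (370, 255) [117 110 107] [477. 228.  64.]
(230, 330) (366, 285) [123 115 114] [467. 371.  96.]
0.41 [  0   0   0   0   0   0   0   0 110   0   0   0   0   0   0   0]
0.39 [  0   0   0   0   0   0   0  12 232   0   0   0   0   0   0   0]
0.37 [ 0  0  0  0  0  0  0 29  4  0  0  0  0  0  0  0]
0.33 [ 0  0  0  0  0  0  0  0  0 13  0  0  0  0  0  0]
0.25 [  0   0   0   0   0   0   0   1 251 213  11   0   0   0   0   0]
0.23 [ 0  0  0  0  0  0  0  1 18 54  2  0  0  0  0  0]
0.03 [0 0 0 0 0 0 0 0 0 0 5 8 0 0 0 0]
```

Run:
```python
import numpy as np,h
d=np.load("side0.npz");p=h.pts(d)
for u,v in[(285,155),(255,125),(300,185),(262,220),(320,215),(230,160),(375,215),(300,95)]:print((u,v),(p[v,u]*1000).round())
```

```text
(285, 155) [661. 137. 210.]
(255, 125) [718. 140. 266.]
(300, 185) [675. -19.  83.]
(262, 220) [731.  96.  40.]
(320, 215) [616.  30.  34.]
(230, 160) [773. 146. 193.]
(375, 215) [497. -47.  11.]
(300, 95) [627. 147. 329.]
```

{"op": "play_rows", "data": {"rows": [[[0,0,50],[0,0,0]],[[20,-20,100],[0,0,0]],[[60,-60,140],[0,0,0]],[[100,-100,160],[0,0,0]],[[140,-150,160],[0,0,0]]], "claw": 0}}

```text
t: 0.78
tcp_pos: [0.3425, 0.3913, 0.3536]
orientation: [0.001, 0.18, 0.984, 0.001]
wrist_force: [0.9, -0.0, -0.9]
opening: 0.999
gripper_force: 0.0
```

{"op": "play_rows", "data": {"rows": [[[25,-50,0],[0,0,0]],[[40,-90,0],[0,0,0]],[[40,-90,0],[0,0,0]],[[40,-90,0],[0,0,0]]]}}

```text
t: 1.27
tcp_pos: [0.3805, 0.3021, 0.3519]
orientation: [-0.0, 0.18, 0.984, 0.0]
wrist_force: [0.5, 0.3, 0.0]
opening: 1.003
gripper_force: 0.0
```

Run:
```python
from bench import manip, viewer
import cv2,numpy as np
for n in("scene","wrist"):
    d=viewer.get_image(n);cv2.imwrite(f"pics/{n}1.png",d["image"][:,:,::-1]);np.savez(f"{n}1.npz",**d)
print(d["pose"].round(3).tolist())
a=cv2.imread("pics/scene1.png")[160:320,210:430]
cv2.imwrite("pics/c2.png",np.vstack([cv2.imread("pics/wrist1.png"),]))
```

```text
[[0.353, 0.886, 0.299, 0.303], [0.935, -0.335, -0.113, 0.331], [0.0, 0.319, -0.948, 0.533], [0.0, 0.0, 0.0, 1.0]]
```

View pics/wrist1.png

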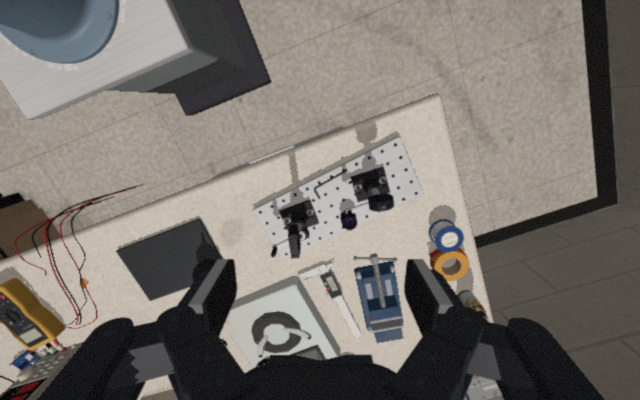

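The wrist view shows the breadboard at (340,195), mat (165,258), holders near (295,215) and (372,187), tube (349,220). Zooming to identify mounts and levers.

Run:
```python
import cv2
a=cv2.imread("pics/wrist1.png")[130:270,240:440]
cv2.imwrite("pics/c2.png",cv2.convertScaleAbs(cv2.resize(a,None,fx=4,fy=4,interpolation=cv2.INTER_CUBIC),alpha=1.5))
```

```text
(no output)
```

View pics/c2.png

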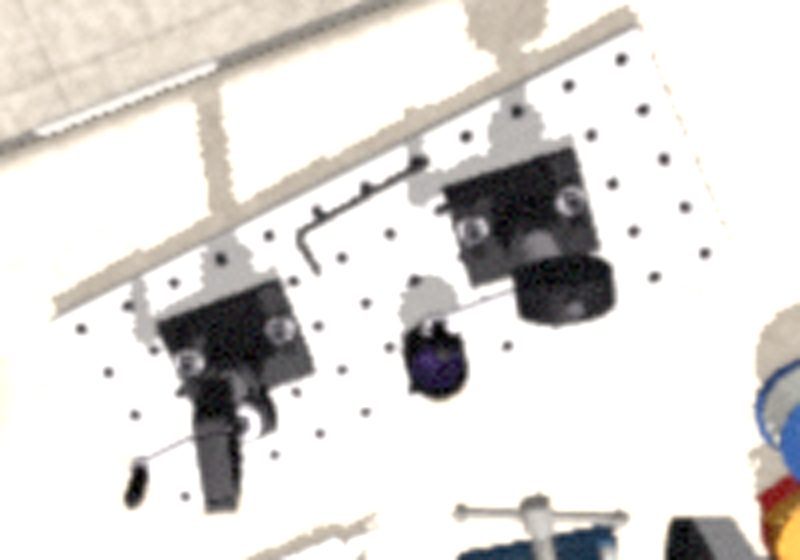

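Left crop: square plate seen edge-on at crop (215,440), its lever hub at (245,420), arm running to the pin (bottom (140,465), top (132,500)), so it points towards world -y and opens towards +x. The mirror is on the right, a round mount at (565,285). Its pin is above the tube at (435,325). Next I measure these.

```bash
cat >> h.py <<'E'
def ray(d,u,v,z):
    K,P=d["K"],d["pose"]
    r=P[:3,:3]@np.array([(u-K[0,2])/K[0,0],(v-K[1,2])/K[1,1],1]);c=P[:3,3]
    return (c+r*(z-c[2])/r[2])*1000
E
python3 - <<'E'
import numpy as np,h,cv2
w=np.load("wrist1.npz");s=np.load("side0.npz")
c=lambda x,y:(240+x/4-.4,130+y/4-.4)
print("pin top",h.ray(w,*c(131,498),.096),"bot",h.ray(w,*c(140,463),.070))
print("hub",h.ray(w,*c(247,420),.072))
print("screws",h.ray(w,*c(188,361),.026),h.ray(w,*c(281,327),.026))
for n,q in(("base",[(158,322),(278,280),(314,372)]),):
    for x in q:print(n,h.ray(w,*c(*x),.020))
print("board",[h.ray(w,*c(*x),.012).round() for x in[(52,315),(636,28)]])
for n,d in(("w",w),("s",s)):
    p=h.pts(d).reshape(-1,3)*1000;g=d["image"].max(2).ravel();ok=d["depth"].ravel()>0
    def sel(x,y,z,gm=255):return p[ok&(g<=gm)&(p[:,0]>x[0])&(p[:,0]<x[1])&(p[:,1]>y[0])&(p[:,1]<y[1])&(p[:,2]>z[0])&(p[:,2]<z[1])]
    for nm,a in(("plate",((440,520),(200,250),(100,145))),("platetop",((440,520),(200,250),(132,145))),("pin",((470,520),(150,200),(60,110))),("post",((460,500),(210,240),(66,92))),("mat",((350,650),(-170,80),(3,14),110)),("head",((560,720),(50,200),(170,400))),("lever",((485,540),(150,240),(64,76)))):
        q=sel(*a)
        if len(q)>5:
            print(n,nm,len(q),np.percentile(q,[2,50,98],axis=0).round().tolist())
            if nm=="platetop" or nm=="mat":print(cv2.minAreaRect(q[:,:2].astype(np.float32)))
E
```

```text
pin top [499.05763917 172.14514929  96.        ] bot [496.43831091 173.2187142   70.        ]
hub [493.01704275 224.89256759  72.        ]
screws [474.58152329 199.91147339  26.        ] [474.14851457 246.25264312  26.        ]
base [453.75942537 192.91095766  20.        ]
base [454.32555623 252.31187913  20.        ]
base [502.66350297 251.53226473  20.        ]
board [array([435., 146.,  12.]), array([404., 438.,  12.])]
w plate 352 [[460.0, 213.0, 102.0], [476.0, 224.0, 135.0], [499.0, 232.0, 137.0]]
w platetop 222 [[461.0, 213.0, 133.0], [480.0, 222.0, 136.0], [499.0, 231.0, 137.0]]
((480.8216552734375, 221.3181610107422), (13.269749641418457, 40.59088134765625), 74.78165435791016)
w pin 136 [[495.0, 168.0, 66.0], [499.0, 176.0, 70.0], [505.0, 198.0, 96.0]]
w post 48 [[478.0, 221.0, 66.0], [493.0, 227.0, 70.0], [499.0, 229.0, 82.0]]
w mat 4654 [[422.0, -145.0, 5.0], [473.0, -62.0, 7.0], [544.0, 37.0, 9.0]]
((516.8927612304688, -37.175270080566406), (194.79354858398438, 222.52626037597656), 0.8113079071044922)
w lever 130 [[490.0, 169.0, 66.0], [498.0, 191.0, 69.0], [504.0, 229.0, 74.0]]
s plate 508 [[460.0, 215.0, 101.0], [480.0, 224.0, 121.0], [500.0, 232.0, 138.0]]
s platetop 140 [[461.0, 212.0, 132.0], [481.0, 223.0, 137.0], [499.0, 232.0, 139.0]]
((480.0980529785156, 221.1461944580078), (14.754692077636719, 40.191287994384766), 73.0842514038086)
s pin 36 [[495.0, 172.0, 67.0], [500.0, 186.0, 71.0], [505.0, 198.0, 72.0]]
s post 140 [[475.0, 215.0, 66.0], [484.0, 224.0, 74.0], [499.0, 229.0, 91.0]]
s mat 1181 [[421.0, -139.0, 5.0], [459.0, -54.0, 10.0], [540.0, 38.0, 12.0]]
((482.573486328125, -51.29875183105469), (125.99588012695312, 185.12498474121094), 0.5781016945838928)
s head 4687 [[579.0, 77.0, 175.0], [662.0, 142.0, 292.0], [717.0, 155.0, 389.0]]
s lever 122 [[485.0, 174.0, 64.0], [497.0, 219.0, 71.0], [505.0, 231.0, 75.0]]
```

Run:
```python
import numpy as np,h,cv2
s=np.load("side0.npz");p=h.pts(s).reshape(-1,3)*1000
for z in range(140,430,30):
    q=p[(p[:,2]>z)&(p[:,2]<z+30)&(p[:,0]>540)&(p[:,0]<760)&(p[:,1]>0)&(p[:,1]<250)]
    for x in range(540,720,20):
        r=q[(q[:,0]>=x)&(q[:,0]<x+20)]
        if len(r)>3:print(z,x,len(r),np.percentile(r[:,1],[5,95]).round(),end="; ")
    print()
```

```text
140 640 96 [105. 133.]; 140 660 79 [132. 140.]; 140 680 63 [130. 140.]; 140 700 53 [101. 127.]; 
170 640 181 [107. 134.]; 170 660 152 [133. 140.]; 170 680 120 [133. 142.]; 170 700 59 [103. 132.]; 
200 620 45 [101. 123.]; 200 640 171 [111. 143.]; 200 660 143 [134. 149.]; 200 680 112 [135. 149.]; 200 700 40 [127. 141.]; 
230 620 41 [ 96. 122.]; 230 640 166 [ 78. 143.]; 230 660 261 [ 80. 149.]; 230 680 155 [138. 149.]; 230 700 136 [135. 144.]; 
260 640 24 [136. 144.]; 260 660 205 [ 92. 144.]; 260 680 149 [135. 147.]; 260 700 153 [136. 147.]; 
290 620 34 [112. 152.]; 290 640 220 [ 78. 153.]; 290 660 169 [147. 153.]; 290 680 166 [147. 155.]; 290 700 166 [148. 156.]; 
320 600 86 [ 78. 153.]; 320 620 172 [144. 155.]; 320 640 173 [144. 156.]; 320 660 91 [134. 153.]; 320 680 122 [ 84. 148.]; 320 700 126 [ 77. 150.]; 
350 560 106 [ 71. 152.]; 350 580 169 [ 79. 154.]; 350 600 175 [144. 154.]; 350 620 127 [133. 154.]; 350 640 24 [135. 149.]; 
380 560 12 [100. 153.]; 380 580 216 [ 51. 153.]; 380 600 29 [ 74. 151.];
```

{"op": "play_rows", "data": {"rows": [[[5,-15,-10],[0,0,10]],[[15,-30,-20],[0,0,20]],[[30,-50,-30],[0,0,30]],[[50,-70,-40],[0,0,40]],[[65,-100,-50],[0,0,50]]], "claw": 1}}

```text
t: 2.0
tcp_pos: [0.4461, 0.2027, 0.3013]
orientation: [-0.0, -0.257, 0.967, 0.0]
wrist_force: [0.1, -0.2, -0.1]
opening: -0.0
gripper_force: 0.0
```

{"op": "play_rows", "data": {"rows": [[[12,-15,-20],[0,0,0]],[[24,-31,-70],[0,0,0]],[[24,-31,-120],[0,0,0]],[[24,-31,-175],[0,0,0]],[[24,-31,-219],[0,0,0]]]}}

```text
t: 2.62
tcp_pos: [0.4686, 0.1718, 0.0807]
orientation: [-0.001, -0.253, 0.967, 0.0]
wrist_force: [0.6, -0.3, 1.1]
opening: -0.0
gripper_force: 0.0
```

{"op": "play_rows", "data": {"rows": [[[0,0,0],[0,0,0]],[[5,0,0],[0,0,0]],[[10,0,0],[0,0,0]],[[15,1,0],[0,0,0]],[[20,2,0],[0,0,0]]]}}

```text
t: 3.25
tcp_pos: [0.491, 0.1729, 0.0839]
orientation: [0.001, -0.252, 0.968, 0.0]
wrist_force: [0.6, 0.3, -0.4]
opening: -0.002
gripper_force: 0.0
```

{"op": "play_rows", "data": {"rows": [[[7,-1,0],[0,0,0]],[[15,0,0],[0,0,0]],[[22,2,0],[0,0,0]],[[29,6,0],[0,0,0]],[[36,10,0],[0,0,0]]]}}

```text
t: 3.88
tcp_pos: [0.5262, 0.1831, 0.083]
orientation: [-0.0, -0.252, 0.968, 0.0]
wrist_force: [0.9, -0.3, 0.4]
opening: 0.0
gripper_force: 0.0
```

Run:
```python
from bench import manip, viewer
import cv2,numpy as np
d=viewer.get_image("side");np.savez("side2.npz",**d);a=d["image"][200:320,320:420,::-1]
w=viewer.get_image("wrist");np.savez("wrist2.npz",**w);b=w["image"][150:400,170:470,::-1]
cv2.imwrite("pics/c3.png",np.hstack([cv2.resize(a,(400,480),interpolation=2),cv2.resize(b,(400,480))]))
```

```text
(no output)
```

View pics/c3.png

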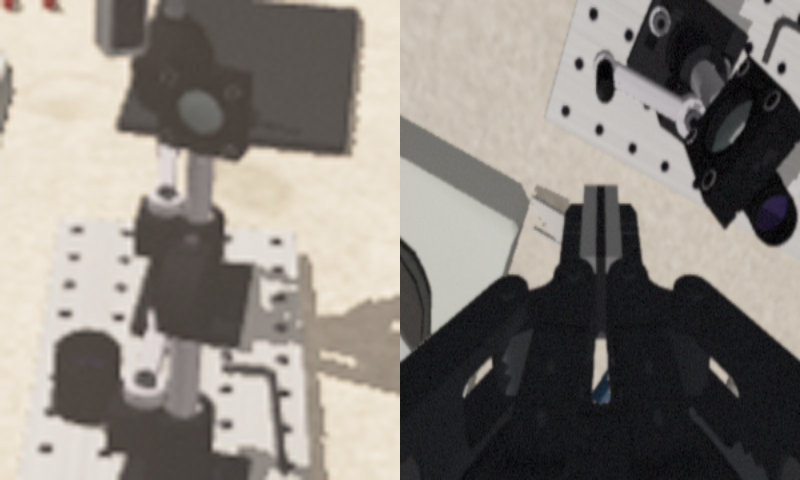

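Run:
```python
import numpy as np,h
w=np.load("wrist2.npz");s=np.load("side2.npz")
print(w["pose"].round(3).tolist())
for z in(.07,.084,.096):print(h.ray(w,324,189,z))
f=lambda x,y:(int(170+(x-400)*.75),int(150+y*250/480))
P=h.pts(w)*1000
for q in[(605,75),(600,195),(590,230),(650,80),(690,120),(740,110)]:
    u,v=f(*q);print(q,(u,v),P[v,u].round())
P=h.pts(s)*1000
for u,v in[(350,205),(348,200),(352,211),(361,248)]:print((u,v),P[v,u].round())
```

```text
[[-0.489, 0.826, 0.28, 0.455], [0.872, 0.463, 0.158, 0.143], [0.001, 0.321, -0.947, 0.264], [0.0, 0.0, 0.0, 1.0]]
[502.84430002 172.79720746  70.        ]
[499.35361568 170.61195492  84.        ]
[496.36160053 168.73888131  96.        ]
(605, 75) (323, 189) [498. 169.  92.]
(600, 195) (320, 251) [517. 178. 131.]
(590, 230) (312, 269) [519. 175. 147.]
(650, 80) (357, 191) [503. 207.  19.]
(690, 120) (387, 212) [495. 218.  74.]
(740, 110) (425, 207) [474. 220. 111.]
(350, 205) [522. 196. 145.]
(348, 200) [526. 193. 153.]
(352, 211) [518. 192. 131.]
(361, 248) [495. 223.  73.]
```

Run:
```python
import numpy as np,h
from bench import manip
st=manip.read_state();print(st["joints"].round(3),st["tcp_pos"])
for n in("wrist2","side2"):
    d=np.load(n+".npz");P=h.pts(d)*1000
    for z in(.083,.10,.12,.131,.15):
        X=np.array([.526,.183,z,1]);c=np.linalg.inv(d["pose"])@X;u,v,_=(d["K"]@c[:3])/c[2]
        print(n,z,round(u),round(v),P[int(round(v)),int(round(u))].round(),d["image"][int(round(v)),int(round(u))])
```

```text
[ 0.221  0.397 -0.179  0.994  0.    -0.289] [0.52670782 0.1832588  0.08301352]
wrist2 0.083 320 231 [560. 201.  -1.] [202 193 181]
wrist2 0.1 321 242 [570. 208.  -2.] [206 198 185]
wrist2 0.12 321 259 [517. 178. 137.] [ 9 11 13]
wrist2 0.131 321 269 [517. 178. 147.] [12 16  9]
wrist2 0.15 321 292 [520. 180. 159.] [34 33 33]
side2 0.083 348 231 [549.  33.   2.] [212 195 176]
side2 0.1 348 223 [556.  -8.   1.] [236 226 210]
side2 0.12 349 214 [562. -55.   2.] [207 193 176]
side2 0.131 349 209 [524. 195. 136.] [79 72 68]
side2 0.15 349 199 [524. 196. 156.] [76 69 64]
```

The lever has not moved. Both cameras put the real fingertips about 44 mm above the reported TCP, at z≈127 when 83 is reported. I'll correct for that offset.

{"op": "play_rows", "data": {"rows": [[[-28,-5,10],[0,0,0]],[[-56,-11,10],[0,0,0]],[[-56,-11,-10],[0,0,0]],[[-56,-11,-42],[0,0,0]],[[-56,-11,-42],[0,0,0]]]}}

```text
t: 4.6
tcp_pos: [0.4669, 0.1711, 0.0392]
orientation: [-0.003, -0.252, 0.968, 0.0]
wrist_force: [-0.5, 0.3, 0.6]
opening: -0.001
gripper_force: 0.0
```

```bash
cat > tip.py <<'E'
import sys,numpy as np,h,cv2
from bench import manip, viewer
st=manip.read_state();t=st["tcp_pos"];print("tcp",(t*1000).round(1),st["wrist_force"].round(1))
d=viewer.get_image("side");np.savez("sideT.npz",**d);P=h.pts(d)*1000
q=P.reshape(-1,3);m=(np.hypot(q[:,0]-t[0]*1000,q[:,1]-t[1]*1000)<25)&(q[:,2]>30)&(d["depth"].ravel()>0)
print("side lowest near tcp",q[m][np.argsort(q[m][:,2])[:4]].round().tolist() if m.any() else None)
w=viewer.get_image("wrist");np.savez("wristT.npz",**w);P=h.pts(w)*1000
q=P.reshape(-1,3);m=(q[:,0]>488)&(q[:,0]<560)&(q[:,1]>160)&(q[:,1]<235)&(q[:,2]>62)&(q[:,2]<100)&(w["depth"].ravel()>0)&(w["image"].max(2).ravel()<90)
m&=np.hypot(q[:,0]-t[0]*1000,q[:,1]-t[1]*1000)>16
r=q[m];k=abs(np.hypot(r[:,0]-494,r[:,1]-224)-50)<8
r=r[k];print("pin?",len(r),np.median(r,0).round() if len(r) else "", "lever angle",np.arctan2(np.median(r[:,0])-494,224-np.median(r[:,1])) if len(r) else "")
E
python3 tip.py
```

```text
tcp [466.9 171.1  39.2] [-0.5  0.3  0.6]
side lowest near tcp [[458.0, 173.0, 81.0], [460.0, 174.0, 81.0], [462.0, 176.0, 81.0], [456.0, 172.0, 82.0]]
pin? 3 [499. 166.  65.] lever angle 0.08486057332538413
```

{"op": "play_rows", "data": {"rows": [[[8,0,0],[0,0,0]],[[16,-1,0],[0,0,0]],[[24,-1,0],[0,0,0]],[[32,0,0],[0,0,0]],[[40,1,0],[0,0,0]]]}}

```text
t: 5.32
tcp_pos: [0.51, 0.1728, 0.0409]
orientation: [-0.0, -0.252, 0.968, 0.0]
wrist_force: [-1.5, 0.4, -0.3]
opening: -0.004
gripper_force: 0.5
```

```bash
python3 tip.py
```

```text
tcp [510.  172.8  40.9] [-1.5  0.4 -0.3]
side lowest near tcp [[520.0, 189.0, 66.0], [527.0, 184.0, 66.0], [525.0, 183.0, 66.0], [518.0, 195.0, 67.0]]
pin? 0  lever angle
```

{"op": "play_rows", "data": {"rows": [[[7,3,0],[0,0,0]],[[14,7,0],[0,0,0]],[[20,12,0],[0,0,0]],[[25,18,0],[0,0,0]],[[29,24,0],[0,0,0]]]}}

```text
t: 6.05
tcp_pos: [0.5396, 0.197, 0.0411]
orientation: [0.0, -0.252, 0.968, -0.0]
wrist_force: [-1.3, -0.9, 0.2]
opening: 0.001
gripper_force: 0.4
```

{"op": "play_rows", "data": {"rows": [[[3,5,0],[0,0,0]],[[4,9,0],[0,0,0]],[[4,12,0],[0,0,0]],[[4,12,0],[0,0,0]]]}}

```text
t: 6.55
tcp_pos: [0.5416, 0.2064, 0.0408]
orientation: [-0.001, -0.252, 0.968, -0.002]
wrist_force: [-5.4, -7.3, 2.2]
opening: -0.0
gripper_force: 3.9
```

```bash
python3 tip.py
python3 - <<'E'
import numpy as np,h
for n in("sideT","wristT"):
    d=np.load(n+".npz");q=h.pts(d).reshape(-1,3)*1000;m=(d["depth"].ravel()>0)&(q[:,0]>505)&(q[:,0]<560)&(q[:,1]>160)&(q[:,1]<245)&(q[:,2]>60)&(q[:,2]<100)
    r=q[m];print(n,len(r));print(r[::max(1,len(r)//25)].round().astype(int).tolist())
E
```

```text
tcp [541.6 206.4  40.8] [-5.4 -7.3  2.2]
side lowest near tcp [[542.0, 220.0, 63.0], [551.0, 221.0, 65.0], [534.0, 222.0, 65.0], [544.0, 225.0, 65.0]]
pin? 0  lever angle 
sideT 252
[[552, 208, 100], [544, 211, 96], [539, 219, 99], [544, 222, 98], [550, 221, 94], [532, 215, 93], [537, 218, 92], [542, 219, 90], [548, 221, 88], [531, 206, 82], [535, 208, 81], [542, 223, 84], [542, 221, 78], [541, 223, 76], [535, 218, 71], [538, 222, 71], [518, 217, 71], [537, 223, 69], [519, 219, 70], [547, 223, 66], [528, 223, 69], [509, 223, 71], [532, 223, 66], [513, 223, 68], [509, 224, 68], [508, 232, 62]]
wristT 1789
[[505, 209, 60], [507, 217, 61], [510, 217, 68], [510, 220, 69], [516, 217, 67], [514, 222, 69], [519, 218, 69], [518, 224, 69], [523, 221, 69], [527, 219, 68], [525, 225, 69], [533, 198, 85], [532, 218, 69], [532, 200, 89], [533, 221, 69], [530, 204, 92], [540, 193, 87], [534, 196, 95], [531, 201, 96], [528, 207, 97], [528, 214, 91], [540, 194, 92], [533, 199, 100], [531, 210, 94], [541, 192, 99], [529, 214, 100]]
```

{"op": "play_rows", "data": {"rows": [[[-2,-12,0],[0,0,0]],[[-4,-15,40],[0,0,0]],[[-10,-10,85],[0,0,10]],[[-30,0,110],[0,0,20]],[[-50,10,110],[0,0,30]]]}}

```text
t: 7.28
tcp_pos: [0.4956, 0.2196, 0.1543]
orientation: [0.004, -0.496, 0.868, -0.001]
wrist_force: [0.3, 0.0, -0.7]
opening: -0.002
gripper_force: 0.0
```

{"op": "play_rows", "data": {"rows": [[[-12,1,0],[0,0,10]],[[-12,1,0],[0,0,15]],[[-12,1,0],[0,0,15]],[[-12,1,0],[0,0,15]]], "claw": 0.25}}

```text
t: 7.78
tcp_pos: [0.4814, 0.2197, 0.1512]
orientation: [0.001, -0.603, 0.798, -0.0]
wrist_force: [-0.8, 0.1, -0.2]
opening: 0.752
gripper_force: 0.0
```

Run:
```python
from bench import manip, viewer
import cv2,numpy as np,h
st=manip.read_state();print(st["tcp_pos"],st["orientation"],st["opening"])
w=viewer.get_image("wrist");np.savez("wrist3.npz",**w)
s=viewer.get_image("side");np.savez("side3.npz",**s)
for d in(w,s):
    q=h.pts(d).reshape(-1,3)*1000;m=(d["depth"].ravel()>0)
    a=q[m&(abs(q[:,0]-480)<35)&(abs(q[:,1]-222)<30)&(q[:,2]>131)&(q[:,2]<142)]
    if len(a)>5:print("plate",len(a),cv2.minAreaRect(a[:,:2].astype(np.float32)),np.median(a[:,2]))
    a=q[m&(q[:,0]>496)&(q[:,0]<560)&(abs(q[:,1]-212)<25)&(q[:,2]>65)&(q[:,2]<74)];print("arm",len(a),np.polyfit(a[:,0],a[:,1],1) if len(a)>5 else"")
    a=q[m&(abs(q[:,0]-480)<75)&(abs(q[:,1]-222)<60)&(q[:,2]>150)&(q[:,2]<225)];print("fingers",len(a),np.percentile(a,[1,50,99],axis=0).round().tolist() if len(a) else "")
cv2.imwrite("pics/c4.png",np.hstack([cv2.resize(s["image"][150:290,310:430,::-1],(400,466),interpolation=2),cv2.resize(w["image"][100:400,160:480,::-1],(400,466))]))
```

```text
[0.48136434 0.21972038 0.15122481] [ 5.52147881e-04 -6.02669811e-01  7.97990468e-01 -8.77370568e-05] 0.7518358900162236
plate 1028 ((480.3108825683594, 220.82598876953125), (14.041364669799805, 40.019195556640625), 78.13658905029297) 135.92483301360753
arm 464 [2.91377964e-02 2.04622007e+02]
fingers 2677 [[435.0, 198.0, 197.0], [453.0, 218.0, 214.0], [522.0, 237.0, 225.0]]
plate 147 ((480.4822082519531, 221.3296661376953), (15.93993854522705, 40.687782287597656), 76.34513854980469) 136.93902689995667
arm 134 [-1.67212338e-02  2.31369153e+02]
fingers 297 [[435.0, 200.0, 198.0], [509.0, 222.0, 213.0], [525.0, 240.0, 224.0]]
```

View pics/c4.png

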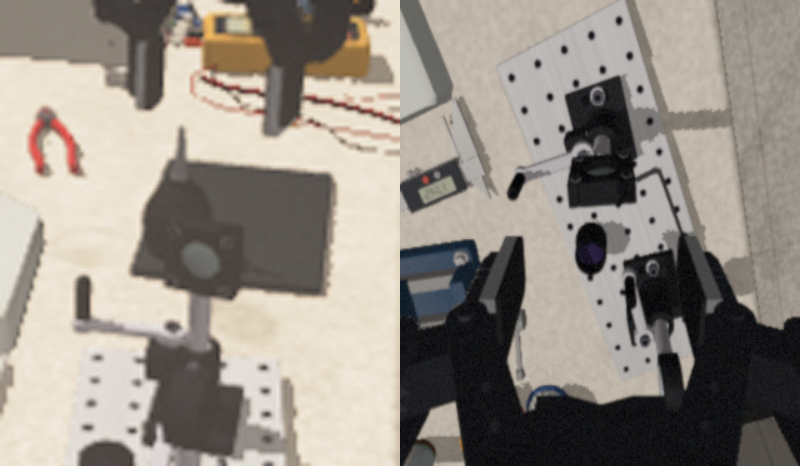

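Side: lever now fully open, the pin at crop (83,295) points away from the robot. The fingers straddle the square plate's line. Descending to grip the plate's edges.

{"op": "play_rows", "data": {"rows": [[[-1,0,-30],[0,0,2]],[[-1,0,-60],[0,0,2]],[[-1,0,-85],[0,0,2]],[[-1,0,-98],[0,0,2]],[[-1,0,-98],[0,0,2]]]}}

```text
t: 8.5
tcp_pos: [0.4791, 0.2195, 0.0523]
orientation: [-0.001, -0.617, 0.787, 0.0]
wrist_force: [1.1, -0.2, -0.4]
opening: 0.75
gripper_force: 0.0
```

{"op": "play_rows", "data": {"rows": [[[0,0,0],[0,0,0]],[[0,0,0],[0,0,0]],[[0,0,0],[0,0,0]],[[0,0,0],[0,0,0]],[[0,0,0],[0,0,0]]], "claw": 1, "grip_force": 60}}

```text
t: 9.12
tcp_pos: [0.481, 0.2202, 0.0544]
orientation: [0.001, -0.617, 0.787, -0.0]
wrist_force: [-0.9, 0.5, 6.0]
opening: 0.464
gripper_force: 60.7
```

{"op": "play_rows", "data": {"rows": [[[0,0,8],[0,0,0]],[[0,0,20],[0,0,0]],[[0,0,35],[0,0,0]],[[0,0,50],[0,0,0]],[[0,0,65],[0,0,0]]]}}

```text
t: 9.75
tcp_pos: [0.4793, 0.2196, 0.1192]
orientation: [-0.0, -0.617, 0.787, 0.0]
wrist_force: [0.7, -0.8, -1.2]
opening: 0.462
gripper_force: 60.8
```

{"op": "play_rows", "data": {"rows": [[[0,0,30],[0,0,0]],[[0,0,60],[0,0,0]],[[-20,-20,90],[0,0,0]],[[-40,-40,120],[0,0,0]],[[-60,-60,150],[0,0,0]]]}}

```text
t: 10.38
tcp_pos: [0.4186, 0.1591, 0.2696]
orientation: [-0.0, -0.617, 0.787, 0.0]
wrist_force: [-0.3, -0.2, -2.0]
opening: 0.459
gripper_force: 60.9
```

Run:
```python
from bench import manip
s=manip.read_state();print(s["joints"].round(2),s["tcp_pos"],s["opening"],s["gripper_force"],s["wrist_force"])
```

```text
[ 0.22  0.11 -0.07  1.39 -0.   -1.11] [0.41857092 0.15908354 0.26957249] 0.45933031907672184 60.87235450744629 [-0.29415803 -0.21194683 -1.96730067]
```

{"op": "play_rows", "data": {"rows": [[[-4,-20,6],[0,0,-10]],[[-8,-45,12],[0,0,-20]],[[-12,-70,18],[0,0,-30]],[[-16,-95,24],[0,0,-40]],[[-20,-120,30],[0,0,-50]]]}}

```text
t: 11.0
tcp_pos: [0.399, 0.039, 0.2988]
orientation: [-0.0, -0.224, 0.975, 0.0]
wrist_force: [-0.5, -0.1, -1.7]
opening: 0.461
gripper_force: 60.9
```

{"op": "play_rows", "data": {"rows": [[[0,-25,5],[0,0,-10]],[[0,-50,10],[0,0,-20]],[[0,-75,15],[0,0,-30]],[[0,-95,20],[0,0,-41]],[[0,-95,20],[0,0,-41]]]}}

```text
t: 11.62
tcp_pos: [0.3996, -0.056, 0.3188]
orientation: [0.0, 0.129, 0.992, 0.0]
wrist_force: [0.8, 0.5, -1.5]
opening: 0.46
gripper_force: 60.9
```

Run:
```python
from bench import manip
s=manip.read_state();print(s["joints"].round(2),s["tcp_pos"],s["orientation"],s["opening"])
```

```text
[-0.3   0.02 -0.04  1.51  0.   -0.04] [ 0.3995605  -0.05604421  0.31880235] [3.30783734e-04 1.29349629e-01 9.91598993e-01 2.92705065e-05] 0.4596531778660111
```

{"op": "play_rows", "data": {"rows": [[[15,-4,10],[-2.9,-9.6,0]],[[30,-8,20],[-5.8,-19.1,0]],[[45,-12,25],[-8.8,-28.7,0]],[[60,-16,28],[-11.7,-38.2,0]],[[75,-18,28],[-14.6,-47.8,0]]]}}

```text
t: 12.25
tcp_pos: [0.4747, -0.0723, 0.3472]
orientation: [0.42, 0.115, 0.898, -0.071]
wrist_force: [0.2, -0.2, -2.1]
opening: 0.458
gripper_force: 60.9
```

{"op": "play_rows", "data": {"rows": [[[15,-2,0],[-2.9,-9.6,0]],[[25,-4,-5],[-5.8,-19.1,0]],[[35,-6,-10],[-8.8,-28.7,0]],[[40,-6,-15],[-11.7,-38.2,0]],[[40,-6,-15],[-12,-39.5,0]]]}}

```text
t: 12.88
tcp_pos: [0.5576, -0.0663, 0.4814]
orientation: [0.62, 0.106, 0.77, -0.112]
wrist_force: [0.3, -0.1, -1.7]
opening: 0.458
gripper_force: 63.0
```

```bash
cat > fin.py <<'E'
from bench import manip
from scipy.spatial.transform import Rotation as R
import numpy as np
s=manip.read_state();r=R.from_quat(np.roll(s["orientation"],-1)).as_matrix();print(s["t"],s["joints"].round(2),s["tcp_pos"],s["opening"],s["gripper_force"]);print(r.round(3)); print("lens",s["tcp_pos"]-.063*r[:,2])
E
python3 fin.py
```

```text
12.875 [-0.1  -0.62 -1.02 -0.19 -0.21  0.  ] [ 0.55756303 -0.06626131  0.48135992] 0.4582431509712393 63.04320573806763
[[-0.21   0.302  0.93 ]
 [ 0.023  0.952 -0.304]
 [-0.978 -0.042 -0.207]]
lens [ 0.49896826 -0.047126    0.4943789 ]
```

{"op": "play_rows", "data": {"rows": [[[10,0,20],[0,0,0]],[[15,0,40],[0,0,0]],[[15,0,40],[0,0,0]]]}}

```text
t: 13.25
tcp_pos: [0.5728, -0.0669, 0.5239]
orientation: [0.621, 0.106, 0.769, -0.112]
wrist_force: [0.7, -0.2, -0.7]
opening: 0.46
gripper_force: 63.1
```

```bash
python3 fin.py
```

```text
13.25 [-0.1  -0.6  -0.91 -0.1  -0.22  0.  ] [ 0.57281764 -0.06686135  0.52390151] 0.4595325383730454 63.05688500404358
[[-0.207  0.303  0.93 ]
 [ 0.024  0.952 -0.304]
 [-0.978 -0.041 -0.204]]
lens [ 0.51420393 -0.04768194  0.5367694 ]
```

{"op": "play_rows", "data": {"rows": [[[-3,0,6],[-1.8,-5.7,0]],[[-5,0,13],[-3.5,-11,0]],[[-5,0,13],[-3.5,-11,0]],[[-5,0,13],[-3.5,-11,0]]]}}

```text
t: 13.75
tcp_pos: [0.5762, -0.066, 0.5583]
orientation: [0.68, 0.101, 0.715, -0.124]
wrist_force: [-0.3, 0.8, -1.9]
opening: 0.458
gripper_force: 63.1
```

```bash
python3 fin.py
python3 - <<'E'
from bench import viewer
import cv2,numpy as np
s=viewer.get_image("side");w=viewer.get_image("scene");np.savez("side5.npz",**s)
cv2.imwrite("pics/c5.png",np.hstack([cv2.resize(s["image"][:330,200:480,::-1],(400,471)),cv2.resize(w["image"][20:300,200:440,::-1],(400,471))]))
E
```

```text
13.75 [-0.08 -0.59 -1.02 -0.39 -0.24 -0.03] [ 0.57623989 -0.06604327  0.55825727] 0.4584190156090221 63.11181664466858
[[-0.054  0.314  0.948]
 [-0.024  0.949 -0.316]
 [-0.998 -0.04  -0.044]]
lens [ 0.51652236 -0.04616119  0.56099958]
```

View pics/c5.png

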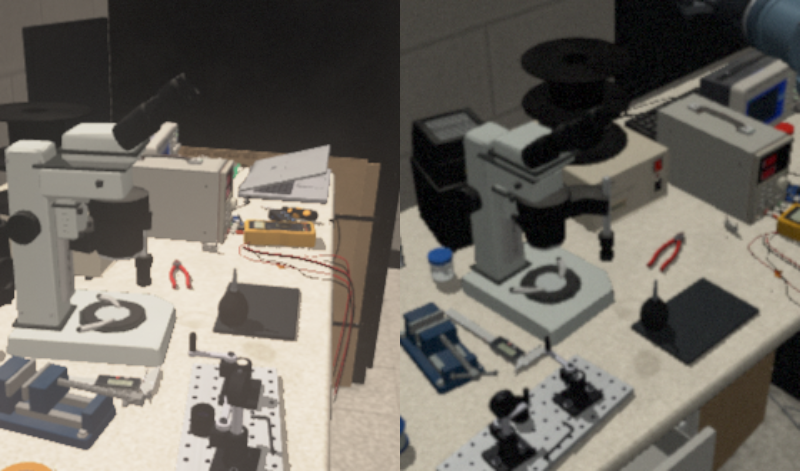

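Side and scene: both holders are on the board, the lens holder is empty with its lever open, and the mirror and bystanders are in place. The lens is held above the view. I'll move off the joint-3 limit and check the plate's tilt in the wrist depth.

{"op": "play_rows", "data": {"rows": [[[2,0,10],[0,0,0]],[[5,0,20],[0,0,0]],[[5,0,20],[0,0,0]],[[5,0,20],[0,0,0]],[[5,0,20],[0,0,0]]]}}

```text
t: 14.48
tcp_pos: [0.5814, -0.0663, 0.5794]
orientation: [0.681, 0.102, 0.714, -0.124]
wrist_force: [-0.1, 0.4, -0.5]
opening: 0.46
gripper_force: 63.1
```

```bash
python3 fin.py
python3 - <<'E'
from bench import viewer,manip
import cv2,numpy as np,h
from scipy.spatial.transform import Rotation as R
w=viewer.get_image("wrist");s=manip.read_state();r=R.from_quat(np.roll(s["orientation"],-1)).as_matrix()
q=h.pts(w).reshape(-1,3);m=w["depth"].ravel()>0
l=(q-s["tcp_pos"])@r*1000   # tool frame
k=m&(abs(l[:,1])<17)&(abs(l[:,2]+63)<30)&(abs(l[:,0])<25)
a=l[k];print(len(a),np.percentile(a,[2,50,98],axis=0).round().tolist())
k=m&(abs(l[:,1])<8)&(l[:,2]>-40)&(l[:,2]<40)&(abs(l[:,0])<25)
b=l[k];print("post",len(b),np.polyfit(b[:,2],b[:,0],1) if len(b)>5 else"",np.percentile(b,[2,50,98],axis=0).round().tolist() if len(b)>5 else "")
cv2.imwrite("pics/wrist6.png",w["image"][:,:,::-1])
E
```

```text
14.475 [-0.08 -0.59 -0.97 -0.34 -0.25 -0.03] [ 0.58142043 -0.06627901  0.57940817] 0.45961187655397173 63.11504602432251
[[-0.051  0.315  0.948]
 [-0.024  0.948 -0.316]
 [-0.998 -0.039 -0.041]]
lens [ 0.52170655 -0.0463661   0.58200209]
5872 [[-6.0, -16.0, -83.0], [5.0, -0.0, -76.0], [7.0, 16.0, -40.0]]
post 870 [0.00861863 5.83083055] [[2.0, -6.0, -39.0], [6.0, -1.0, -13.0], [8.0, 6.0, 27.0]]
```

View pics/wrist6.png

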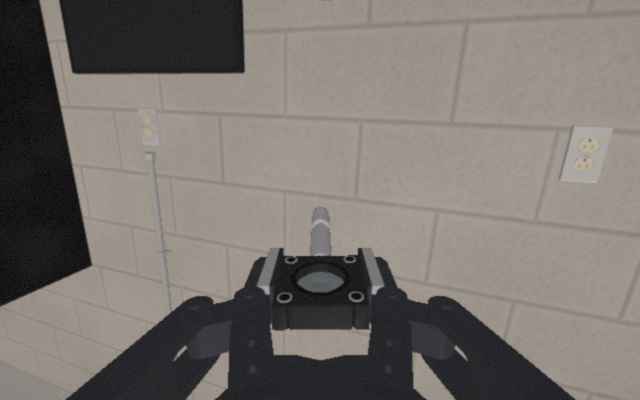

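The wrist view shows the plate at (320,283) gripped by its edges with the post straight ahead. It is level to within 4° and over the mat.

```bash
python3 -c "
from bench import manip
print(manip.close_job())"
```

```text
the job is handed in; nothing more can be done
None
```

I opened the lens holder's lever, drew the post straight up and handed the job in with the lens held still over the mat, level to about 4° and about 57 cm up; the hand-in returned no verdict.

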